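# Drop a worn nozzle into the self-closing scrap box

### The job

Put the worn nozzle holder that lies on the front ledge into the scrap box, without picking anything up: press the box's long lever down until the catch snaps over it and holds the heavy lid open, and take your fingers away. Then push the nozzle holder across the ledge so that it drops into the box, and last press the catch's tail down so that the lever comes free and the lid falls fully shut. Raise the lid only by its lever, and leave the things lying about alone.

Things in the scene. Friction and masses are not known exactly. Their poses are not given: they have to be found in the camera images.
- scrap_box: Grey steel box, 160 (x) by 140 (y) mm, rim 108 mm high, steel lid, on a dark base plate fixed to the bench; its place and turn vary. Origin: on the bench under the middle of the box. Its x axis points to its rear (lid hinge); -x is its front (ledge, lever end, catch); +y is the lever's side, towards the robot; z up. Base plate 6 mm thick, under lever and catch it runs on to x = -285 mm.
- ledge_rim (a point): Middle of the inner edge of the flat steel loading ledge, on top of the box's front wall (box frame x = -79 mm, 108 mm above the bench). The ledge runs 73 mm to the front from here, level with the rim, 140 mm wide, front end open, side lips 8 mm high. Towards the box's +x lies the box: 154 by 134 mm inside, about 98 mm deep, two scrap holders on its floor.
- box_lid (a joint): Heavy 5 mm steel lid (0.75 to 1 kg) hinged on the box's rear top edge: 0 is shut, grows as its front edge rises, about 0.89 rad when the lever is caught. Shut, its front edge reaches 7 mm over the ledge; when caught, the edge stands about 130 mm above the rim and 55 mm behind the front wall. Its own weight shuts it in about a second once the lever is free.
- lift_lever (a joint): Two-armed lever beside the box, turning about the box's y axis: 0 is at rest, the lid's ear lying on its short rear arm, its long arm pointing to the front and 24 degrees up; it grows as the long end is pressed down. The catch snaps over its pin at about 0.72 rad and then holds it at 0.71; stop at 0.785 rad, where the long arm slopes 21 degrees down. Uncaught, the lid's weight swings it back to 0.
- lever_pivot (a point): The lever's pivot: middle of its pin, 141 mm above the bench. The long arm is a steel bar 14 mm wide that ends 200 mm from here with a cross pin which the catch takes. Paddle, cross pin and catch tail lie straight in front of the pivot (same y in the box frame).
- lever_paddle (a point): Middle of the upper face of the ribbed black rubber paddle (52 mm along the arm, 30 mm wide) near the long end of the lever, 150 mm from the pivot; about 211 mm above the bench at rest, 109 mm when caught, 98 mm at the stop. It moves on an arc about the pivot. Pressing it down takes 5 to 13 N, with a bump near the end as the pin passes the catch.
- hold_catch (a joint): Spring catch in front of the lever's tip, with a bevelled nose that gives way as the lever's pin comes down and snaps over it: 0 is its upright holding position, to which its spring returns it; grows as its tail is pressed down and the nose swings to the front, off the lever; limit 0.30 rad. It frees the lever at about 0.1 rad.
- catch_tail (a point): Middle of the upper face of the catch's flat steel tail (30 by 28 mm), which points to the box's front, 71 mm from the catch's hinge, 55 mm above the bench. Pressing it 8 to 20 mm down (3 to 5 N) frees the lever; its limit is about 21 mm down. The lever's tip then swings up past a point 55 mm behind this one (towards the box's +x).
- nozzle_mid (a point): Centre of the worn nozzle holder on the ledge: a turned steel part 106 mm long (its y axis), 23 mm wide, 20 mm high, 0.11 to 0.23 kg, lying along the rim within 0.2 rad, its centre about 40 mm in front of the rim and 10 mm above the ledge. It slides and does not roll.
- drift_punch: Brass drift punch, 104 mm, lying on the bench; to be left alone. Origin at its underside.
- marker: Felt marker, 127 mm, lying on the bench; to be left alone. Origin at its underside.
- hex_key: Black hex key, 88 mm, lying on the bench; to be left alone. Origin at its underside.
- oil_bottle: Black oil bottle with a pointed cap, 152 mm tall, standing on the bench; to be left alone. Origin at its foot.
Not all that is in view belongs to the job. Leave any orange look-alike of the part that bears nozzle_mid alone.

How it is judged:
By the outcome, as a careful person would: the job done as asked, in the order asked, and still so for the second after the job is handed in, with the robot touching nothing.
It also fails if it takes over 54 s, if anything falls off the work surface, if the arm or the gripper's body presses on something with over 40 N, if the wrist force passes 120 N, or if a joint passes its speed limit or range.

### The arm

A 6-joint arm with a two-finger parallel gripper is mounted at the origin on a cart in front of the work surface, level with it; the furniture and walls round the work are solid. World frame = base frame: x ahead of the robot, y to its left, z up, the work surface at z = 0. Lengths are in m, angles in rad, forces in N, time in s.
With the tool pointing down it reaches from about 0.35 to 0.775 m from the base axis. Payload 5.5 kg.
Tool frame: the origin (TCP) lies between the finger pads; the fingertips stand 19 mm ahead of it and the grasp point (between the pads) is the TCP; z points along the fingers, x is the direction in which the jaws open and shut, and the axes are right-handed (so a half turn about z gives the same grasp; the last joint's range is limited). The gripper opens to 85 mm and grips with 20 to 120 N. Pads are 22 mm wide; open, the fingers measure 114 mm over their backs; the gripper's body (76 mm by 85 mm) begins 54 mm behind the grasp point. The pads swing forward as they close: fully open they stand 13 mm farther back than shut.
Start: joints at [-1.451, 0.313, 0.046, 1.304, 0, 1.431], TCP at [0.148, -0.556, 0.25] pointing down, gripper open.
Joint ranges: [-2.76, 2.76], [-0.86, 1.69], [-1.03, 1.26], [-2.2, 2.34], [-1.47, 1.5], [-3.14, 3.14]. Speed limits (rad/s): [2.57, 2.57, 3.14, 3.14, 3.14, 3.14].

### API

Orientations are given as a unit quaternion [w, x, y, z].
In Python, from workcell import env gives the robot as it stands. The module is installed in compiled form; this text tells all that it offers.
- The arm moves only by the tool carry_out, never from a script. Its argument "steps" is a list of rows, each a list of 7 numbers: the gripper command: -1 is shut, 1 is fully open, values between are in proportion, then the shift along the tool's x, y, z in m, then the turn, a rotation vector about the tool's x, y, z in rad. A call has 1 to 20 rows; each row shifts and turns the commanded pose from where the row before left it, along the tool's axes as they then stand; what a row does not reach is not made up. A row lasts 1/8 s, in which the tool goes at most 62.5 mm and 10.7 degrees, less where a joint would pass 70% of its speed; a pose out of reach is approached as far as the arm can. A call with a gripper value outside its range is refused whole. The fingers move at their own pace and stop on an object; "grip_force" is the grip in N (left out, the last holds). Time passes only in rows, so rows that do not move let the fingers close. It gives the time, the measured TCP pose, the force and the opening at its end, in the units of the state.
- env.get_state(): the state, without advancing time (a new reading comes with each control period).
- env.read_camera(name): name is "side" or "top" or "wrist"; returns a dict with "color" (420x560x3 uint8, red, green, blue), "K" (3x3 intrinsics, pixels), "R" (3x3) and "t" (3): a world point X has camera coordinates R X + t. Camera axes: x right, y down, z forward; pixel columns grow to the right and rows downward; lengths in m; the calibration is good to about 2 mm. A picture is of the moment at which its call begins. There is no depth.
- env.hand_in(): hands the job in, once; it reports no verdict.
The state is a dict: "clock": time; "joint_pos": joint angles; "qvel": joint speeds; "tau": joint torques, N m; "tcp_pos": TCP position; "orientation": TCP orientation; "wrist_force": force on the tool from outside, world axes, zero at the start; "ft_torque": the same for the moment, N m; "finger_gap": finger opening in m.
Only numpy, scipy, OpenCV 4.12 (cv2) and the standard library are available. Lean on these libraries where they do the work, as an engineer would, in place of code of your own. Each camera call takes 0.05 s, during which the arm holds its last target. There are 200 camera calls.

## Working session

There is one attempt and no reset: what is moved stays moved. The work goes in short steps, Python scripts to look and compute and a tool call to move; the robot and the scene stay as the last step left them, time stands still between calls to the robot, and variables do not carry over. Pictures are saved under pics/ and viewed, about 8 in all and at most 12, crops included, and the job is handed in when it is done.

Besides the shell and the picture viewer there is one more tool, called after ">>>" as name(argument=value, ...) on one line, values as JSON. carry_out: Moves the arm, as the interface text tells. Its arguments: {"type":"object","properties":{"steps":{"type":"array","items":{"type":"array","items":{"type":"number"}}},"grip_force":{"type":"number"}},"required":["steps"]}

```bash
mkdir -p pics; cat > h.py <<'E'
from workcell import env
import cv2, numpy as np
def shot(n,f):
    c=env.read_camera(n); cv2.imwrite(f,c["color"][:,:,::-1]); np.savez('cam_'+n,K=c["K"],R=c["R"],t=c["t"]); return c
def cam(n): return np.load('cam_'+n+'.npz')
def ray(n,uv,z):
    c=cam(n); d=c['R'].T@np.linalg.inv(c['K'])@[uv[0],uv[1],1]; o=-c['R'].T@c['t']; return o+d*(z-o[2])/d[2]
def proj(n,X):
    c=cam(n); p=c['K']@(c['R']@np.asarray(X,float)+c['t']); return p[:2]/p[2]
E
python3 - <<'E'
from h import *
for n in("top","side"):
    c=shot(n,f'pics/{n}0.png'); print(n,-c["R"].T@c["t"],c["R"][2],c["K"][0,0])
print(env.get_state())
E
```

```text
top [ 0.44384762 -0.19370259  1.56189497] [ 0.05682095 -0.01086765 -0.99832523] 499.59670088137585
side [ 0.34443465 -0.82256582  1.05119307] [ 0.17855911  0.55556705 -0.8120726 ] 445.0875538904602
{'clock': 0.1, 'joint_pos': array([-1.45060318e+00,  3.13976872e-01,  4.50745578e-02,  1.30362788e+00,
        2.86758646e-05,  1.43119094e+00]), 'qvel': array([ 7.26510840e-04, -6.36461779e-04,  2.57581068e-03,  9.78796032e-05,
       -7.25025341e-04,  5.67347555e-04]), 'tau': array([ 1.85337478e-03, -4.81725776e+01,  2.99242920e+01,  1.27964621e-02,
       -1.16492711e-04,  1.75115730e-05]), 'tcp_pos': array([ 0.14765136, -0.5552616 ,  0.24946132]), 'orientation': array([-6.28974460e-04,  7.92743617e-01, -6.09554596e-01, -5.96798741e-04]), 'wrist_force': array([-0.12789409,  0.74584455,  0.15650995]), 'ft_torque': array([-0.0111423 ,  0.03067394, -0.04198293]), 'finger_gap': 0.08540767994698244}
```

View pics/top0.png

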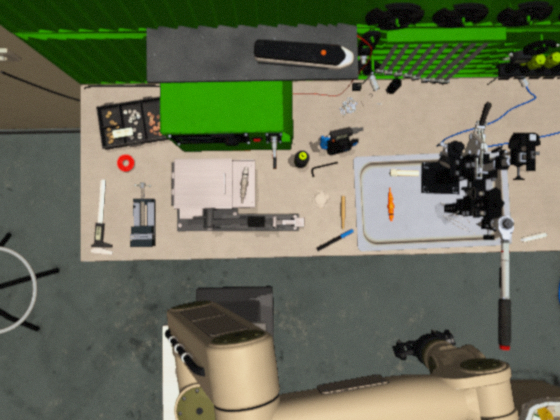

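View pics/side0.png

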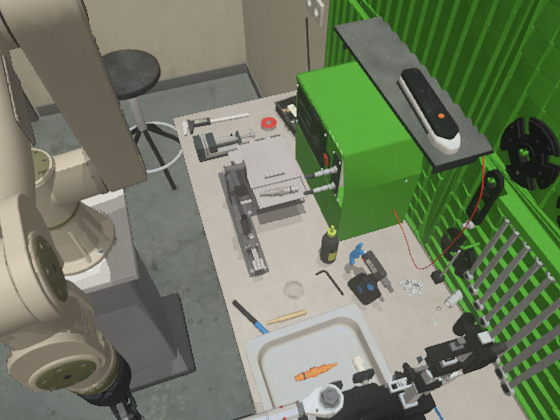

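The side and top views show the grey box with its ledge to image right (top px ~244,185: steel nozzle holder). The orange look-alike lies in the tray (top 391,205) and is to be left alone. The oil bottle is at top (302,158). Next is one enlarged crop of both views.

```bash
python3 - <<'E'
from h import *
a=cv2.imread('pics/top0.png')[150:240,165:310]; a=cv2.resize(a,None,fx=5.5,fy=5.5,interpolation=cv2.INTER_CUBIC)
cv2.imwrite('pics/topc.png',a)
b=cv2.imread('pics/side0.png')[150:290,210:350]; b=cv2.resize(b,(600,600),interpolation=cv2.INTER_CUBIC)
cv2.imwrite('pics/sidec.png',b)
E
```

```text
(no output)
```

View pics/topc.png

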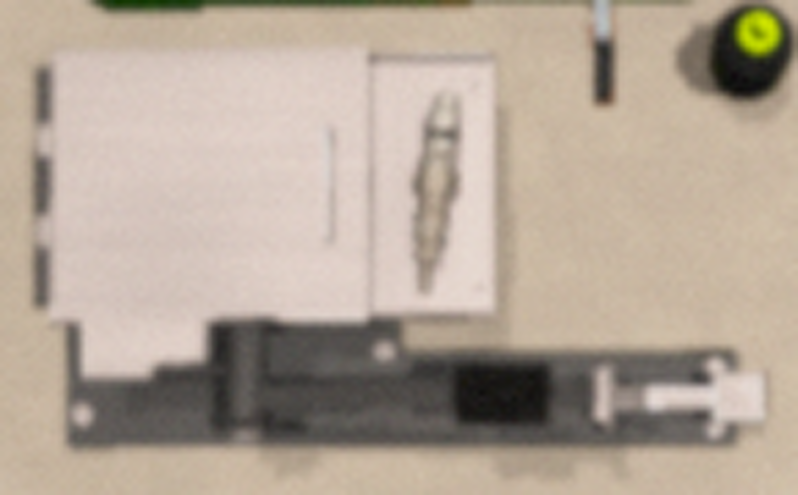

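View pics/sidec.png

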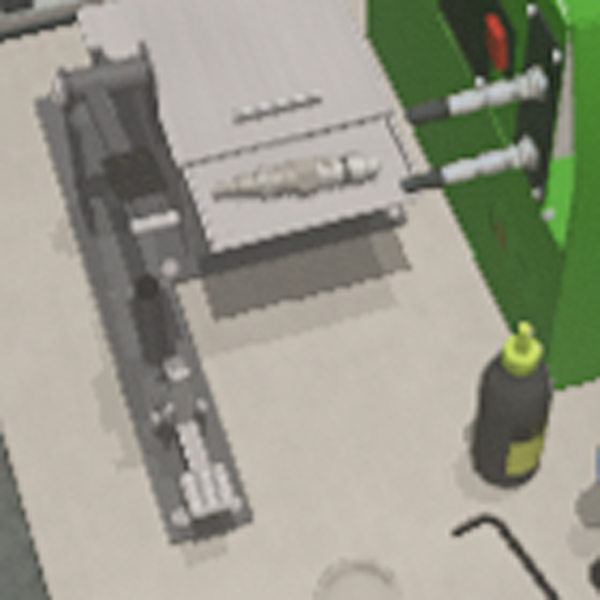

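The crops show the paddle at topc (502,394), the tail at (742,397), the ledge front end at x=495 (y 57..313), and the nozzle holder from (445,95) to (427,292). It is steel-coloured and lies on the box's ledge along the rim, so it fits the description. The orange one in the tray does not.

```bash
python3 - <<'E'
from h import *
def T(x,y): return ((x+.5)/5.5-.5+165,(y+.5)/5.5-.5+150)
def S(x,y): k=140/600; return ((x+.5)*k-.5+210,(y+.5)*k-.5+150)
P={}
for n,(x,y,z) in dict(pad=(502,394,.211),tail=(742,397,.055),noz=(436,195,.118),nozA=(445,95,.118),nozB=(427,292,.118),ledgeR=(495,57,.114),ledgeL=(495,313,.114),lidF=(369,50,.113),lidN=(369,320,.113),hk=(603,100,.2),bott=(752,35,.15),crosspin=(603,393,.222),pivot=(240,390,.15)).items():
    P[n]=ray('top',T(x,y),z); print(n,P[n].round(4))
for n,(x,y,z) in dict(tail=(212,487,.055),nozA=(375,168,.118),nozB=(215,188,.118),ledgeR=(410,208,.112),ledgeL=(212,250,.112),pad=(130,172,.211)).items(): print('side',n,ray('side',S(x,y),z).round(4))
# handle triangulate: tip top (603,100) & side (405,183)/(410,115)
for s in((405,183),(412,113)):
    a=cam('top');b=cam('side')
    X=cv2.triangulatePoints(a['K']@np.c_[a['R'],a['t']],b['K']@np.c_[b['R'],b['t']],np.array(T(603,100)),np.array(S(*s)));print((X[:3]/X[3]).ravel())
E
```

```text
pad [ 0.4616 -0.1438  0.211 ]
tail [ 0.4593 -0.2695  0.055 ]
noz [ 0.5683 -0.1076  0.118 ]
nozA [ 0.6211 -0.1132  0.118 ]
nozB [ 0.5172 -0.102   0.118 ]
ledgeR [ 0.6413 -0.1398  0.114 ]
ledgeL [ 0.5056 -0.1374  0.114 ]
lidF [ 0.6465 -0.0731  0.113 ]
lidN [ 0.5033 -0.0709  0.113 ]
hk [ 0.607  -0.1964  0.2   ]
bott [ 0.6453 -0.2743  0.15  ]
crosspin [ 0.4609 -0.1934  0.222 ]
pivot [ 0.4673 -0.0074  0.15  ]
side tail [ 0.4616 -0.27    0.055 ]
side nozA [ 0.6177 -0.1196  0.118 ]
side nozB [ 0.518  -0.1021  0.118 ]
side ledgeR [ 0.6292 -0.1522  0.112 ]
side ledgeL [ 0.5032 -0.1432  0.112 ]
side pad [ 0.4586 -0.1473  0.211 ]
[ 0.6068524  -0.19632956  0.19872177]
[ 0.60316077 -0.19722367  0.26131283]
```

>>> carry_out(steps=[[-1,0,0,-0.01,0,0,-0.164],[-1,0,0,-0.01,0,0,-0.164],[-1,0,0,-0.01,0,0,-0.164],[-1,0,0,-0.01,0,0,-0.164],[-1,0,0,-0.01,0,0,-0.164],[-1,0,0,0,0,0,-0.164],[-1,0,0,0,0,0,-0.164],[-1,0,0,0,0,0,-0.163],[-1,0.026,-0.0343,0,0,0,0],[-1,0.026,-0.0343,0,0,0,0],[-1,0.026,-0.0343,0,0,0,0],[-1,0.026,-0.0343,0,0,0,0],[-1,0.026,-0.0343,0,0,0,0],[-1,0.026,-0.0343,0,0,0,0],[-1,0.026,-0.0343,0,0,0,0],[-1,0.026,-0.0343,0,0,0,0],[-1,0.026,-0.0343,0,0,0,0],[-1,0.026,-0.0343,0,0,0,0],[-1,0.026,-0.0343,0,0,0,0],[-1,0.026,-0.0343,0,0,0,0]])

```text
clock: 2.6
tcp_pos: [0.4602, -0.1428, 0.3]
orientation: [-0.0, 1.0, 0.0, -0.0]
wrist_force: [0.8, -1.3, -1.2]
finger_gap: -0.0
```

```bash
python3 - <<'E'
from h import *
a=shot('wrist','pics/w1.png'); shot('side','pics/s1.png')
print(proj('wrist',[.4604,-.1455,.211]),proj('wrist',[.4604,-.27,.055]), proj('wrist',[.568,-.108,.118]))
b=cv2.imread('pics/s1.png')[120:290,180:380]; b=cv2.resize(b,(494,420),interpolation=cv2.INTER_CUBIC)
w=cv2.resize(cv2.imread('pics/w1.png'),(300,225))
cv2.imwrite('pics/c1.png',np.hstack([b,np.vstack([w,np.zeros((195,300,3),np.uint8)])]))
E
```

```text
[278.2528717  223.23876919] [277.76089398 284.79865722] [403.14948303 148.65490106]
```

View pics/c1.png

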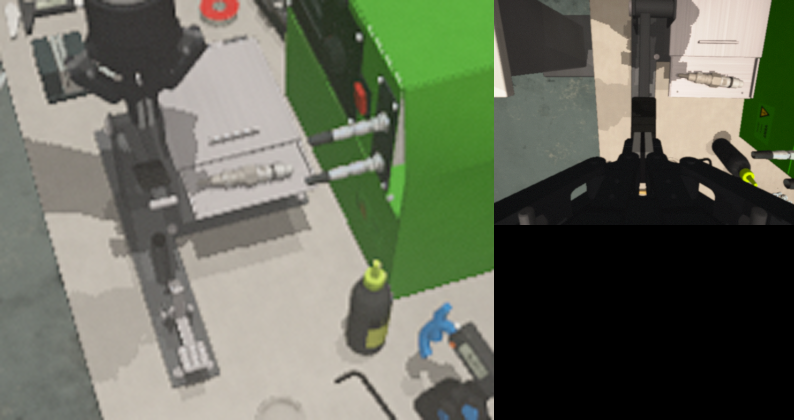

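>>> carry_out(steps=[[-1,0,0.001,0.03,0,0,0],[-1,0,0,0.03,0,0,0],[-1,0,0,0.01,0,0,0],[-1,0,0.0041,0.0098,0,0,0],[-1,0,0.0041,0.0098,0,0,0],[-1,0,0.0041,0.0098,0,0,0],[-1,0,0.0018,0.0103,0,0,0],[-1,0,0.0018,0.0103,0,0,0],[-1,0,0.0018,0.0103,0,0,0],[-1,0,0,0.0088,0,0,0],[-1,0,0,0.0088,0,0,0],[-1,0,0,0.0088,0,0,0],[-1,0,-0.001,0.006,0,0,0],[-1,0,-0.001,0.006,0,0,0],[-1,0,-0.001,0.006,0,0,0],[-1,0,-0.001,0.0045,0,0,0],[-1,0,0,0,0,0,0]])

```text
clock: 4.82
tcp_pos: [0.4597, -0.159, 0.1207]
orientation: [0.0, 1.0, -0.0, -0.0]
wrist_force: [-1.0, -0.8, 0.1]
finger_gap: 0.0001
```

```bash
python3 - <<'E'
from h import *
print(env.get_state()['wrist_force'])
shot('side','pics/s2.png')
b=cv2.imread('pics/s2.png')[110:290,180:380]; cv2.imwrite('pics/c2.png',cv2.resize(b,(660,594),interpolation=cv2.INTER_CUBIC))
E
```

```text
[-1.01113275 -0.77060714  0.10945368]
```

View pics/c2.png

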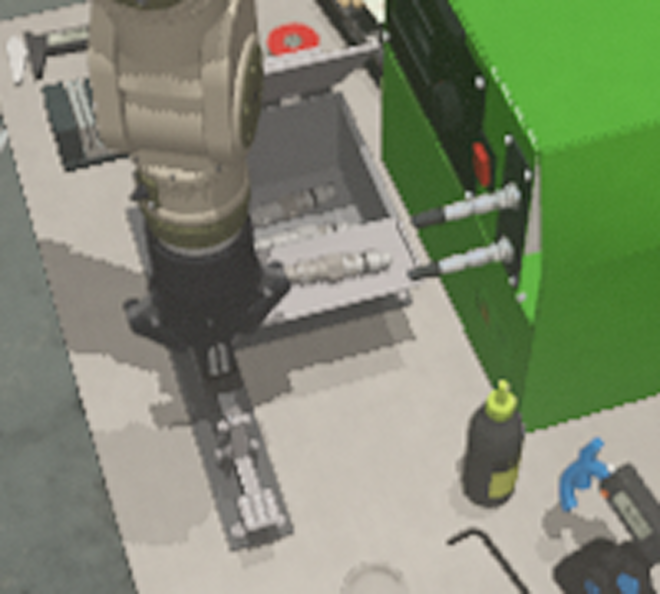

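The lid stands open and the lever is down (tip at the cross pin, about px 235,400). I'll lift slowly and check that it holds.

>>> carry_out(steps=[[-1,0,0,0.003,0,0,0],[-1,0,0,0.002,0,0,0],[-1,0,0,-0.003,0,0,0],[-1,0,0,-0.005,0,0,0],[-1,0,0,-0.01,0,0,0],[-1,0,0,-0.02,0,0,0],[-1,0,0,-0.04,0,0,0],[-1,0,0,-0.06,0,0,0],[-1,0,0,-0.06,0,0,0],[-1,0,0,0,0,0,0]])

```text
clock: 6.12
tcp_pos: [0.4616, -0.1598, 0.32]
orientation: [0.002, 1.0, 0.0, 0.004]
wrist_force: [0.7, -0.6, -0.1]
finger_gap: -0.0002
```

```bash
python3 - <<'E'
from h import *
print(env.get_state()['wrist_force'],env.get_state()['tcp_pos'])
shot('side','pics/s3.png');shot('wrist','pics/w3.png')
b=cv2.imread('pics/s3.png')[110:290,180:360]; b=cv2.resize(b,(400,400),interpolation=cv2.INTER_CUBIC)
w=cv2.resize(cv2.imread('pics/w3.png')[0:280,200:480],(400,400))
cv2.imwrite('pics/c3.png',np.hstack([b,w]))
print(proj('wrist',[.607,-.196,.2]))
E
```

```text
[ 0.71402742 -0.61507038 -0.12724419] [ 0.46160936 -0.15976171  0.31996161]
[475.43977201 254.82449589]
```

View pics/c3.png

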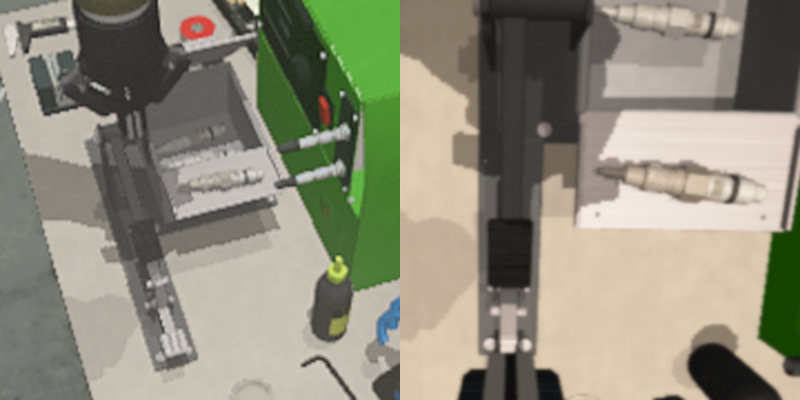

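The lever is caught under the catch and the lid stays open with the fingers clear. The nozzle ends are at wrist-crop (597,170) and (768,192).

```bash
python3 - <<'E'
from h import *
W=lambda x,y:((x-400)*.7+200,y*.7)
for n,p,z in(('nB',(597,170),.115),('nA',(768,192),.115),('mid',(690,182),.118),('ledgeFL',(578,225),.112),('ledgeFR',(800,231),.112),('rimL',(582,112),.11),('rimR',(798,112),.11)): print(n,ray('wrist',W(*p),z).round(4))
b=cam('side'); w=dict(cam('wrist')); o=-w['R'].T@w['t']+np.array([-.0014,.017,-.02]); t1=-w['R']@o
for s in((304.8,192.4),(304.8,176)):
  for p in((482,288),):
    X=cv2.triangulatePoints(w['K']@np.c_[w['R'],t1],b['K']@np.c_[b['R'],b['t']],np.array(p,float),np.array(s)); X=(X[:3]/X[3]).ravel(); q=w['K']@(w['R']@X+t1); print(X.round(3),(q[:2]/q[2]).round(1),proj('side',X).round(1),proj('top',X).round(1))
E
```

```text
nB [ 0.5158 -0.1007  0.115 ]
nA [ 0.6254 -0.1143  0.115 ]
mid [ 0.574 -0.108  0.118]
ledgeFL [ 0.5055 -0.1356  0.112 ]
ledgeFR [ 0.6513 -0.1396  0.112 ]
rimL [ 0.5057 -0.066   0.11  ]
rimR [ 0.64   -0.0658  0.11  ]
[ 0.607 -0.197  0.197] [486.  287.5] [304.2 193. ] [274.3 168.1]
[ 0.603 -0.178  0.228] [514.1 285. ] [300.5 179.8] [267.6 168.2]
```

>>> carry_out(steps=[[-0.3,0.033,-0.0065,0,0,0,0],[-0.3,0.033,-0.0065,0,0,0,0],[-0.3,0.034,-0.0065,0,0,0,0],[-0.3,0,0,0.04,0,0,0],[-0.3,0,0,0.04,0,0,0],[-0.3,0,0,0.04,0,0,0],[-0.3,0,0,0.04,0,0,0],[-0.3,0,0,0.025,0,0,0],[-0.3,0,0,0,0,0,0]])

```text
clock: 7.35
tcp_pos: [0.5579, -0.1386, 0.1273]
orientation: [-0.001, 1.0, -0.0, -0.002]
wrist_force: [-0.2, -0.7, 0.2]
finger_gap: 0.0297
```

```bash
python3 - <<'E'
from h import *
print(env.get_state()['wrist_force'],env.get_state()['tcp_pos'],env.get_state()['finger_gap'])
shot('side','pics/s4.png');shot('wrist','pics/w4.png')
b=cv2.imread('pics/s4.png')[110:260,200:350]; b=cv2.resize(b,(400,400),interpolation=cv2.INTER_CUBIC)
w=cv2.resize(cv2.imread('pics/w4.png'),(400,300)); w=np.vstack([w,np.zeros((100,400,3),np.uint8)])
cv2.imwrite('pics/c4.png',np.hstack([b,w]))
E
```

```text
[-0.23862351 -0.69406988  0.24608192] [ 0.55787931 -0.13860231  0.12731227] 0.02974791012344276
```

View pics/c4.png

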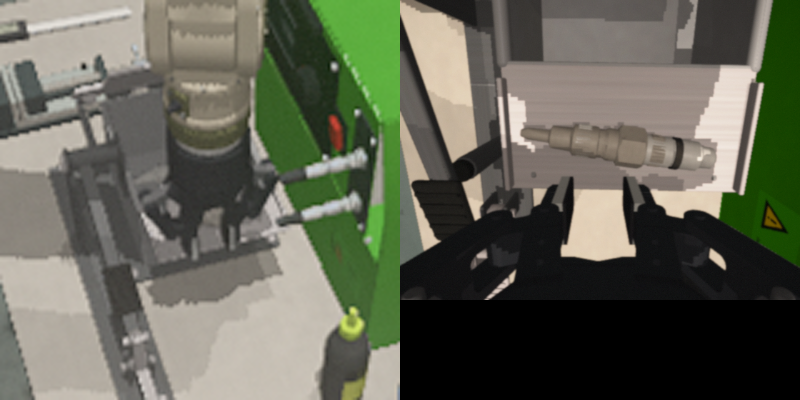

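>>> carry_out(steps=[[-0.3,0.006,-0.001,-0.002,0,0,0],[-0.3,0.006,-0.002,0,0,0,0],[-0.3,0,-0.006,0,0,0,0],[-0.3,0,-0.006,0,0,0,0],[-0.3,0,-0.006,0,0,0,0],[-0.3,0,-0.006,0,0,0,0],[-0.3,0,-0.006,0,0,0,0],[-0.3,0,-0.006,0,0,0,0],[-0.3,0,-0.006,0,0,0,0],[-0.3,0,-0.006,0,0,0,0],[-0.3,0,-0.006,0,0,0,0],[-0.3,0,-0.006,0,0,0,0],[-0.3,0,-0.006,0,0,0,0],[-0.3,0,0,0,0,0,0],[-0.3,0,0,0,0,0,0]])

```text
clock: 9.32
tcp_pos: [0.5717, -0.0703, 0.1311]
orientation: [0.0, 1.0, 0.0, 0.0]
wrist_force: [-0.2, -0.8, 0.1]
finger_gap: 0.0299
```

```bash
python3 - <<'E'
from h import *
print(env.get_state()['wrist_force'],env.get_state()['tcp_pos'],env.get_state()['finger_gap'])
shot('side','pics/s5.png');shot('wrist','pics/w5.png')
b=cv2.imread('pics/s5.png')[110:260,200:350]; b=cv2.resize(b,(400,400),interpolation=cv2.INTER_CUBIC)
w=cv2.resize(cv2.imread('pics/w5.png'),(400,300)); w=np.vstack([w,np.zeros((100,400,3),np.uint8)])
cv2.imwrite('pics/c5.png',np.hstack([b,w]))
E
```

```text
[-0.15307212 -0.84063371  0.10289209] [ 0.57172248 -0.0703248   0.1310642 ] 0.029892934101258553
```

View pics/c5.png

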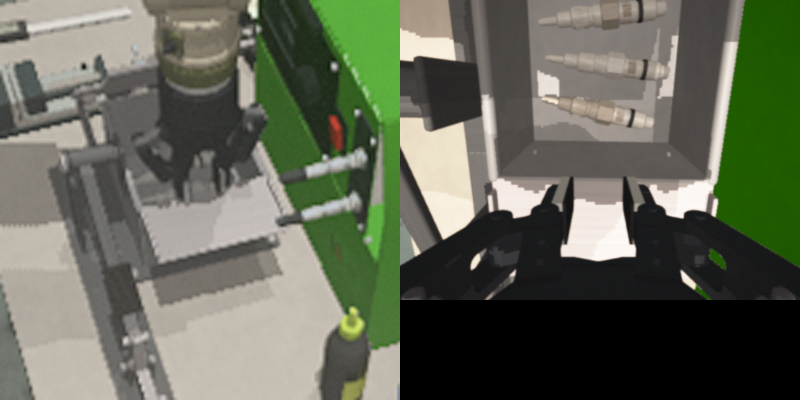

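All three holders lie in the box (wrist 600,15; 605,65; 600,112), the third being the one pushed in, and the ledge is empty. Next I retreat and move over the catch tail.

>>> carry_out(steps=[[-1,0,0.025,0,0,0,0],[-1,0,0.025,0,0,0,0],[-1,0,0,-0.045,0,0,0],[-1,0,0,-0.045,0,0,0],[-1,0,0,-0.045,0,0,0],[-1,0,0,-0.045,0,0,0],[-1,-0.0223,0.0318,0,0,0,0],[-1,-0.0223,0.0318,0,0,0,0],[-1,-0.0223,0.0318,0,0,0,0],[-1,-0.0223,0.0318,0,0,0,0],[-1,-0.0223,0.0318,0,0,0,0],[-1,0,0,0.05,0,0,0],[-1,0,0,0.05,0,0,0],[-1,0,0,0.05,0,0,0],[-1,0,0,0.04,0,0,0],[-1,0,0,0,0.1,0,0],[-1,0,0,0,0.1,0,0],[-1,0,0,0,0,0,0],[-1,0,0,0,0,0,0]])

```text
clock: 11.8
tcp_pos: [0.4601, -0.2795, 0.121]
orientation: [-0.099, 0.995, -0.0, -0.0]
wrist_force: [0.8, -0.6, 0.3]
finger_gap: -0.0001
```

```bash
python3 - <<'E'
from h import *
s=env.get_state();print(s['wrist_force'],s['tcp_pos'],s['orientation'])
shot('side','pics/s6.png')
b=cv2.imread('pics/s6.png')[150:300,200:350]; cv2.imwrite('pics/c6.png',cv2.resize(b,(500,500),interpolation=cv2.INTER_CUBIC))
E
```

```text
[ 0.81683986 -0.58200879  0.32311578] [ 0.46013233 -0.27946952  0.1210067 ] [-9.90674536e-02  9.95080710e-01 -1.38885422e-04 -1.48969846e-05]
```

View pics/c6.png

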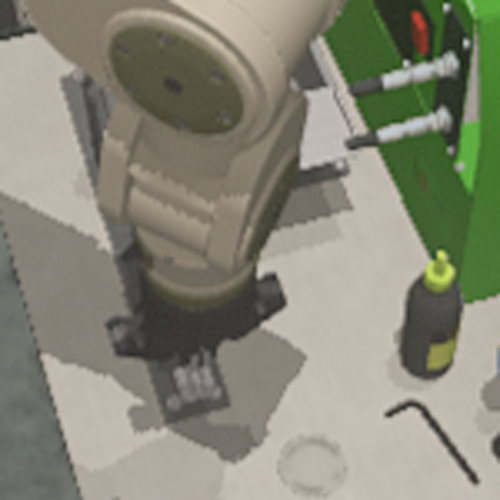

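>>> carry_out(steps=[[-1,0,0.004,0.0196,0,0,0],[-1,0,0.004,0.0196,0,0,0],[-1,0,0.001,0.005,0,0,0],[-1,0,0.001,0.005,0,0,0],[-1,0,0.001,0.005,0,0,0],[-1,0,0.001,0.004,0,0,0],[-1,0,0,0.003,0,0,0],[-1,0,0,0,0,0,0]])

```text
clock: 12.85
tcp_pos: [0.46, -0.2787, 0.0584]
orientation: [-0.1, 0.995, -0.0, -0.0]
wrist_force: [0.5, -0.4, -0.3]
finger_gap: -0.0005
```

```bash
cat > lid.py <<'E'
from h import *
import sys
shot('side','pics/%s.png'%sys.argv[1])
for X in([.60,-.03,.113],[.62,-.05,.113],[.62,0,.113],[.46,-.144,.211]):
    u=proj('side',X).round().astype(int)
    print(X,u,[int(cv2.imread(f'pics/{f}.png')[u[1]-1:u[1]+2,u[0]-1:u[0]+2].mean()) for f in('side0','s3','s6',sys.argv[1])])
print(env.get_state()['wrist_force'])
E
python3 lid.py s7
```

```text
[0.6, -0.03, 0.113] [280 168] [188, 118, 155, 184]
[0.62, -0.05, 0.113] [289 171] [188, 85, 84, 165]
[0.62, 0, 0.113] [284 159] [188, 82, 154, 186]
[0.46, -0.144, 0.211] [240 189] [69, 74, 111, 88]
[ 0.0144895  -0.39405373  0.59052898]
```

The lid pixels have gone from open (85) to nearly shut values (165 to 186). I'll hold until it is down, then withdraw along the tool axis, away from the lever.

>>> carry_out(steps=[[-1,0,0,0,0,0,0],[-1,0,0,0,0,0,0],[-1,0,0,0,0,0,0],[-1,0,0,0,0,0,0],[-1,0,0,0,0,0,0],[-1,0,0,0,0,0,0],[-1,0,0,0,0,0,0],[-1,0,0,0,0,0,0],[-1,0,0,-0.01,0,0,0],[-1,0,0,-0.03,0,0,0],[-1,0,0,-0.05,0,0,0],[-1,0,0,-0.06,0,0,0],[-1,0,0,-0.06,0,0,0],[-1,0,0,0,0,0,0],[-1,0,0.03,0,0,0,0],[-1,0,0.04,0,0,0,0],[-1,0,0.04,0,0,0,0],[-1,0,0,0,0,0,0],[-1,0,0,0,0,0,0]])

```text
clock: 15.28
tcp_pos: [0.4599, -0.4279, 0.2423]
orientation: [-0.101, 0.995, -0.0, -0.0]
wrist_force: [-1.3, -0.0, -0.1]
finger_gap: -0.0
```

```bash
python3 lid.py s8; python3 - <<'E'
from h import *
print(env.get_state()['tcp_pos']); shot('top','pics/t8.png')
b=cv2.imread('pics/s8.png')[100:290,190:380]; b=cv2.resize(b,(400,400),interpolation=cv2.INTER_CUBIC)
a=cv2.imread('pics/t8.png')[100:280,160:340]; a=cv2.resize(a,(400,400),interpolation=cv2.INTER_CUBIC)
cv2.imwrite('pics/c8.png',np.hstack([b,a]))
E
```

```text
[0.6, -0.03, 0.113] [280 168] [188, 118, 155, 187]
[0.62, -0.05, 0.113] [289 171] [188, 85, 84, 190]
[0.62, 0, 0.113] [284 159] [188, 82, 154, 185]
[0.46, -0.144, 0.211] [240 189] [69, 74, 111, 113]
[ 1.10216435  0.2567791  -0.50303133]
[ 0.46014987 -0.42757102  0.24284305]
```

View pics/c8.png

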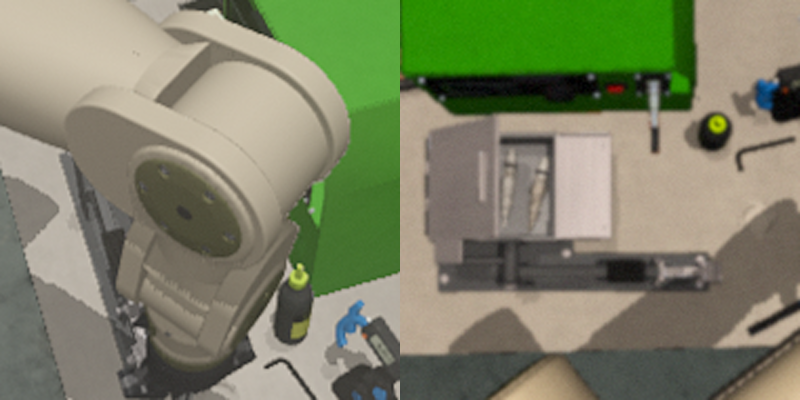

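The lid is not shut. In the top crop the box is still open with the lever caught (paddle at 627,270), so the pixel check was misled by the arm covering those points. From here the wrist camera looks ahead onto the catch, so I'll use it for a measurement.

```bash
python3 - <<'E'
from h import *
shot('wrist','pics/w9.png'); w=cv2.imread('pics/w9.png'); s=env.get_state(); print(s['tcp_pos'],s['orientation'])
for n,X in dict(tail=[.4604,-.2697,.055],padcaught=[.4604,-.157,.109],padrest=[.4604,-.144,.211],ftip=s['tcp_pos']+.019*np.array([0,.198,-.98])).items(): print(n,proj('wrist',X).round(1),'top',proj('top',X).round(1),'side',proj('side',X).round(1))
u=proj('wrist',[.4604,-.2697,.055]).round().astype(int)
x0=max(0,min(u[0]-70,420)); y0=max(0,min(u[1]-70,280)); print('crop',x0,y0)
a=cv2.resize(w[y0:y0+140,x0:x0+140],(500,500),interpolation=cv2.INTER_CUBIC)
t=cv2.resize(cv2.imread('pics/t8.png')[192:252,240:320],(300,225),interpolation=cv2.INTER_CUBIC)
t0=cv2.resize(cv2.imread('pics/top0.png')[192:252,240:320],(300,225),interpolation=cv2.INTER_CUBIC)
cv2.imwrite('pics/c9.png',np.hstack([a,np.vstack([t,t0,np.zeros((50,300,3),np.uint8)])]))
E
```

```text
[ 0.46038195 -0.42742609  0.24335748] [-9.97345869e-02  9.95013937e-01  5.18572231e-04  8.71229188e-05]
tail [278.   51.5] top [299.6 221.4] side [258.6 263.3]
padcaught [ 278.4 -137.7] top [261.7 222. ] side [244.9 217. ]
padrest [ 279.4 -388.1] top [255.9 221.7] side [240.3 188.6]
ftip [278.5 266. ] top [360.2 219.4] side [276.3 284.7]
crop 208 0
```

View pics/c9.png

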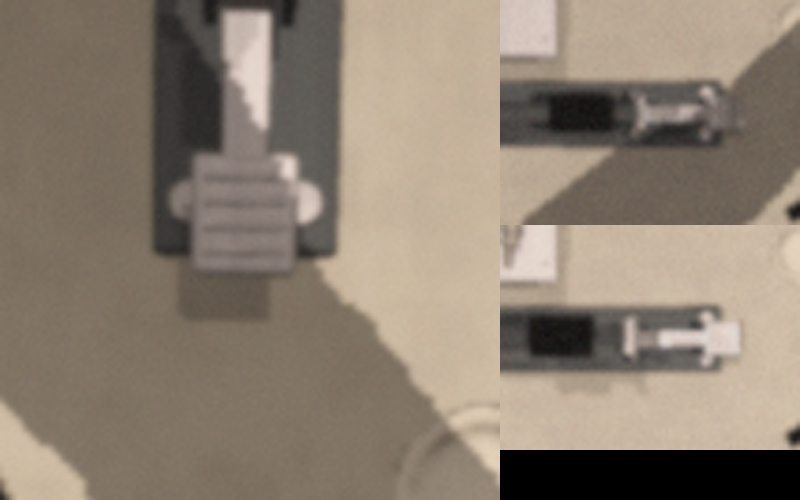

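The tail is intact, with its centre at about wrist px (277,59), so y ≈ -0.274 and I was lined up. My press was probably too shallow. I'll go back and press deeper in small steps while watching the force.

>>> carry_out(steps=[[-1,0,-0.04,0,0,0,0],[-1,0,-0.04,0,0,0,0],[-1,0,-0.03,0,0,0,0],[-1,0,0,0.06,0,0,0],[-1,0,0,0.06,0,0,0],[-1,0,0,0.05,0,0,0],[-1,0,0,0.03,0,0,0],[-1,0,0,0.01,0,0,0],[-1,0,0,0,0,0,0],[-1,0,0,0,0,0,0]])

```text
clock: 16.68
tcp_pos: [0.4612, -0.2799, 0.0604]
orientation: [-0.099, 0.995, 0.0, 0.001]
wrist_force: [0.2, -0.5, 0.7]
finger_gap: 0.0004
```

>>> carry_out(steps=[[-1,0,0.001,0.003,0,0,0],[-1,0,0,0,0,0,0]])

```text
clock: 16.92
tcp_pos: [0.4607, -0.2801, 0.0561]
orientation: [-0.099, 0.995, -0.0, 0.001]
wrist_force: [0.2, -0.9, 1.4]
finger_gap: 0.0001
```

```bash
python3 - <<'E'
from h import *
for i in range(3): s=env.get_state();print(s['wrist_force'],s['tcp_pos'],s['ft_torque'],s['tau'])
for n in('top',):
    a=cv2.cvtColor(shot(n,'pics/t10.png')['color'],cv2.COLOR_RGB2GRAY); p=cv2.cvtColor(cv2.imread('pics/t8.png'),cv2.COLOR_BGR2GRAY)
    print(a[150:210:8,180:260:6]); print(p[150:210:8,180:260:6])
E
```

```text
[ 0.22508498 -0.90265785  1.36208206] [ 0.46067967 -0.28010468  0.05614456] [-0.27198776 -0.08598051  0.03115942] [ 2.12204098e-01 -5.03487039e+01  2.33829242e+01  1.54709391e+00
  4.94515523e-01 -5.03384144e-03]
[ 0.22508498 -0.90265785  1.36208206] [ 0.46067967 -0.28010468  0.05614456] [-0.27198776 -0.08598051  0.03115942] [ 2.12204098e-01 -5.03487039e+01  2.33829242e+01  1.54709391e+00
  4.94515523e-01 -5.03384144e-03]
[ 0.22508498 -0.90265785  1.36208206] [ 0.46067967 -0.28010468  0.05614456] [-0.27198776 -0.08598051  0.03115942] [ 2.12204098e-01 -5.03487039e+01  2.33829242e+01  1.54709391e+00
  4.94515523e-01 -5.03384144e-03]
[[153  37  41  43  71  72  74  69  74  79  80  82 134 130]
 [174 159 162 166 164 162 163 159 160 171 179 174 177 172]
 [165 165 165 167 170 168 169 166  75 198 198 202 201 173]
 [165 169 167 170 170 168 165 164  76 198 201 203 206 173]
 [169 162 162 160 166 164 165 165  73 196 197 204 205 169]
 [163 163 160 159 159 164 166 164  79 196 196 205 206 161]
 [165 160 159 157 158 163 163 166  80 195 199 203 206 163]
 [163 159 162 162 162 157 162 158  98 177 173 177 180 170]]
[[153  34  37  40  63  69  67  70  70  76  77  84 132 129]
 [116 114 114 118 160 164 162 170 159 167 173 171 173 169]
 [118 118 115 121 138 123 115 117  71 193 194 199 195 170]
 [117 115 115 146 142  97 127 150  89 195 192 195 202 170]
 [114 113 118 143 130 153 124 161  95 193 191 200 202 166]
 [113 114 114 130 130 127 126 134  90 192 193 201 202 158]
 [111 110 115 115 140 130 131 136  97 196 197 201 205 158]
 [113 114 112 111 118 111 115 123 114 175 168 171 177 166]]
```

The top view now shows uniform lid plate over the whole box opening, so the lid is dropping. I'll hold, withdraw and compare with the first top picture.

>>> carry_out(steps=[[-1,0,0,0,0,0,0],[-1,0,0,0,0,0,0],[-1,0,0,0,0,0,0],[-1,0,0,0,0,0,0],[-1,0,0,0,0,0,0],[-1,0,0,0,0,0,0],[-1,0,0,0,0,0,0],[-1,0,0,0,0,0,0],[-1,0,0,0,0,0,0],[-1,0,0,0,0,0,0],[-1,0,0,-0.01,0,0,0],[-1,0,0,-0.03,0,0,0],[-1,0,0,-0.05,0,0,0],[-1,0,0,-0.06,0,0,0],[-1,0,0.03,-0.06,0,0,0],[-1,0,0.04,0,0,0,0],[-1,0,0.04,0,0,0,0],[-1,0,0,0,0,0,0],[-1,0,0,0,0,0,0],[-1,0,0,0,0,0,0]])

```text
clock: 19.48
tcp_pos: [0.4604, -0.425, 0.2366]
orientation: [-0.1, 0.995, 0.001, 0.0]
wrist_force: [-0.5, 0.4, -0.0]
finger_gap: -0.0
```

```bash
python3 - <<'E'
from h import *
shot('top','pics/t11.png'); s=env.get_state(); print(s['clock'],s['tcp_pos'],s['wrist_force'])
g=lambda f:cv2.imread(f'pics/{f}.png',0).astype(float)
a,b,c=g('t11'),g('top0'),g('t8')
for nm,(x0,x1,y0,y1) in dict(boxlid=(175,232,160,207),ledge=(234,254,162,206),lever=(205,304,210,232),plate=(170,204,206,232),right=(300,360,150,250)).items():
    print(nm,*[round(np.corrcoef(p[y0:y1,x0:x1].ravel(),b[y0:y1,x0:x1].ravel())[0,1],3) for p in(a,c)], a[y0:y1,x0:x1].mean().round(),b[y0:y1,x0:x1].mean().round())
np.set_printoptions(linewidth=200)
print('row185',a[183:188,222:240].mean(0).astype(int),b[183:188,222:240].mean(0).astype(int))
print('lever row',a[219:224,240:284:2].mean(0).astype(int));print(b[219:224,240:284:2].mean(0).astype(int));print(c[219:224,240:284:2].mean(0).astype(int))
E
```

```text
19.525 [ 0.46043454 -0.42494941  0.23672432] [ 0.39346637 -0.36038538 -0.0871473 ]
boxlid 0.917 0.063 187.0 204.0
ledge 0.027 0.037 195.0 196.0
lever 0.891 0.789 86.0 104.0
plate 0.999 0.462 132.0 146.0
right 0.534 0.537 133.0 175.0
row185 [191 192 185 171 184 192 192 191 191 180 162 178 187 190 189 188 188 191] [208 211 202 187 202 209 210 210 208 197 178 196 206 208 207 205 203 192]
lever row [ 64  65  65  55  25  22  18  18  18  20  22  19  36  65  67  64  81 168 127 110 112 141]
[ 71  73  72  63  28  23  20  22  23  23  23  21  41  73  76  72  94 185 143 124 126 157]
[ 73  73  71  72  70  68  59  25  21  22  23  22  21  23  25  48  67  69 107 150 130 129]
```

The lid edge and paddle profiles match the starting shut picture column for column, and the robot is clear of everything.

```bash
python3 -c "
from workcell import env
print(env.hand_in())"
```

```text
the job is handed in; nothing more can be done
None
```

The worn nozzle holder is in the scrap box and the lid is shut. I handed the job in at about 19.5 s, with the arm touching nothing.

- **Lever:** I pressed the paddle down along its arc until the catch held it. After I withdrew, the pictures showed the lid standing open on its own.
- **Nozzle holder:** I pushed it across the ledge with both fingers. The wrist picture then showed three holders in the box and an empty ledge.
- **Catch, first press:** It did not free the lever, because it was probably too shallow. My pixel check at that point wrongly suggested the lid had closed, because the arm was covering those points. A top picture showed the lid still open.
- **Catch, second press:** I pressed again, about 2 mm deeper, and the lever came free.
- **Last check:** In the final top image, the lid's front edge and the lever paddle lie in the same pixel columns as in the first picture, with the box shut. I made this check from pixel values only, because the limit of 12 viewed pictures was used up.
- **Other things in the scene:** I kept the arm clear of the punch, marker, hex key, bottle and the orange look-alike, but did not check them separately at the end.
- **Disagreement:** The wrist force read close to zero (under about 1.5 N) whenever I sampled it, even during presses where several newtons were expected. I relied on the pictures instead.

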